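Lever open the heavy lid of the shielded vial safe

ROBOT

A 6-joint arm with a two-finger parallel gripper is mounted at the origin on a cart in front of the work surface, level with it; the furniture and walls round the work are solid. World frame = base frame: x ahead of the robot, y to its left, z up, the work surface at z = 0. Lengths are in m, angles in rad, forces in N, time in s.
With the tool pointing down it reaches from about 0.25 to 0.8 m from the base axis. Payload 8.5 kg.
Tool frame: the origin (TCP) lies at the very end of the fingers, on their centre line; the grasp point (between the pads) lies 19 mm behind it; z points along the fingers, y is the line along which they close (so a half turn about z gives the same grasp; the last joint's range is limited). The gripper opens to 85 mm and grips with 20 to 120 N. Pads are 22 mm wide; open, the fingers measure 114 mm over their backs; the gripper's body (76 mm by 85 mm) begins 54 mm behind the grasp point. The pads swing forward as they close: fully open they stand 13 mm farther back than shut.
Start: joints at [-1.169, 0.238, -0.013, 1.319, 0, 1.571], TCP at [0.205, -0.483, 0.231] pointing down, gripper open.
Joint ranges: [-2.66, 2.66], [-1.03, 1.9], [-1.14, 1.46], [-1.82, 2.27], [-1.45, 1.34], [-3.14, 3.14]. Speed limits (rad/s): [2.22, 2.22, 2.79, 3.14, 3.14, 3.14].

INTERFACE

Orientations are given as a rotation vector (axis times angle).
In Python, from rig import monitor, cams, r gives the robot as it stands.
- The arm moves only by the tool arm_command, never from a script. Its argument "moves" is a list of rows, each a list of 2 entries, a list of its own where there are three numbers: the shift along the tool's x, y, z in mm, then the turn about the tool's z in degrees. A call has 1 to 5 rows; each row is the pose to reach, as a shift and turn from the pose commanded when the call began, along the tool's axes at that moment; what a row does not reach only later rows make up. A row lasts 1/10 s, in which the tool goes at most 50 mm and 8.59 degrees, less where a joint would pass 70% of its speed; a pose out of reach is approached as far as the arm can. A call with a gripper value outside its range is refused whole. "fingers" is the opening, from 0 (shut) to 1 (fully open), set as the call begins (left out, the last holds). The fingers move at their own pace and stop on an object; "grip_force" is the grip in N (left out, the last holds). Time passes only in rows, so rows that repeat a pose let the fingers close. It gives the time, the measured TCP pose, the force, the opening and the grip force at its end, in the units of the state.
- monitor.state(): the state, without advancing time (a new reading comes with each control period).
- cams.camera(name): name is "scene" or "top" or "wrist"; returns a dict with "img" (420x560x3 uint8, red, green, blue), "z_map" (420x560 float32, m along the optical axis (not along the pixel's ray), 0 where there is no reading), "fx", "fy", "cx", "cy" (pixels), "T" (4x4, takes a point from camera to world coordinates). Camera axes: x right, y down, z forward; pixel columns grow to the right and rows downward; lengths in m; the calibration is good to about 2 mm. A picture is of the moment at which its call begins.
- r.sign_off(): hands the job in; it is judged then, once.
Trained networks look in the newest picture that a camera, given by its name, has taken for a name from the list of things; names that differ only in an ending like _2 or _b are one class to them, and where a whole thing is asked for, a point or a joint stands for the part that bears it (a point fixed in the world has none). Each returns a list of dicts, best first, with "p" (0 to 1); they miss things now and then, are a little off and sometimes report something else, mostly with a low value. They report only what shows in the picture. A call takes as long as a camera call.
- cams.recognise(camera, thing): "location" ([row, column] in pixels, amid what is visible of it).
- cams.trace(camera, thing): "mask" (420x560 bool, what is visible of it) and "location" ([row, column] in pixels, amid what is visible of it).
The state is a dict: "t": time; "q": joint angles; "joint_vel": joint speeds; "joint_torque": joint torques, N m; "tool_pos": TCP position; "ee_rot": TCP orientation; "ft_force": force on the tool from outside, world axes, zero at the start; "ft_torque": the same for the moment, N m; "finger_gap": finger opening in m; "grip_force": force on a finger pad.
Only numpy, scipy, OpenCV 4.12 (cv2) and the standard library are available. Lean on these libraries where they do the work, as an engineer would, in place of code of your own. Each camera call takes 0.05 s, during which the arm holds its last target. There are 200 camera calls.

TASK

Open the shielded vial safe with its lever, by pushing and pressing only. First push the red safety prop out sideways by its upright knob, all the way to its stop, so that it no longer stands under the lever; then press the yellow pad at the long end of the lever smoothly down as far as it goes, so that the short end raises the heavy blue lid, and finish while still holding the pad down with the lid up. Do not touch the lid yourself, do not lift the lever out of its saddle, and leave everything else on the table alone.

Things in the scene. Friction and masses are not known exactly. Their poses are not given: they have to be found in the camera images.
- vial_safe: The fixed vial safe: grey base plate 400 x 120 x 10 mm, white box with a blue lid at its +x end (x +82 to +178 mm, y +-61, up to z 88 mm), lever in a dark steel saddle at its middle. Origin on the table straight below the saddle; x runs along the lever from the yellow pad (-x) to the box, y to the left of that, z up. A black rubber stop (x -165 mm, top at z 23 mm) stands under the long arm.
- saddle (a point): Centre of the open-topped saddle slots in which the lever's cross pin rests, fixed to the safe, 50 mm above the table; horns up to z 60 mm. Axes as the vial_safe's.
- lever_pin (a point): Centre of the cross pin of the loose steel lever, at saddle while seated. Lever 22 mm wide: level short arm 78 mm to +x, nose under the lid's lip; straight long arm 195 mm to -x, rising at 0.36 rad at rest. It is not fastened: it rests in the slots and turns about this pin, by about 0.49 rad down to the rubber stop. Axes as the safe's at rest.
- press_pad (a point): Centre of the top of the yellow pad, a disc 40 mm across at the end of the lever's long arm: at rest 172 mm to -x of the pin and 127 mm above the table; with the lever on its stop 187 mm from the pin and 37 mm above the table, moving on an arc about the pin. Pressing it down takes about 3 to 9 N up to the stop; it comes up again when let go. Axes turn with the lever.
- prop_knob (a point): Top centre of the red prop's knob, 74 mm above the table: a post 16 mm across (z 20 to 64 mm) with a 22 mm cap. It stands on the outer end of a flat bar (top z 22 mm; guide blocks to z 26 mm); a red block 78 mm high at the inner end, 110 mm in +y, stands under the lever. 80 mm of free space between lever and knob. Push the post to the safe's -y, away from the lever: 2 to 3 N. Axes as the safe's.
- prop (a joint): How far the prop has been pushed out, m: 0 to 0.008 at the start (under the lever, which then can be pressed down only about 15 mm), 0.060 at its outer stop; it stays where it is left.
- lid_lip (a point): Front edge of the steel lifting lip of the blue lid, 44 mm wide, 6 mm thick, fixed to the lid, 57 mm above the table when the lid is shut. The lid weighs 3 to 5 kg.
- lid (a joint): Angle of the blue lid about its hinge at the far end of the box, rad: 0 shut, about 0.30 with the lever down on its stop. It falls shut if the lever is let go.
- bottle: small white plastic reagent bottle with a red cap, 50 mm wide, 100 mm high; a loose bystander, to be left alone. Origin at the centre of its underside.
- tape: roll of yellow tape lying flat, 58 mm across, 19 mm high; a loose bystander, to be left alone. Origin at the centre of its underside.
- rack: blue rack of small tubes, 62 x 105 x 42 mm; a loose bystander, to be left alone. Origin at the centre of its underside.
- dropper: small white dropper bottle with a yellow cap, 30 mm wide, 60 mm high; a loose bystander, to be left alone. Origin at the centre of its underside.
- timer: white bench timer, 72 x 62 x 18 mm; a loose bystander, to be left alone. Origin at the centre of its underside.
- petri: clear petri dish, 92 mm across, 15 mm high; a loose bystander, to be left alone. Origin at the centre of its underside.

How it is judged:
By the outcome, as a careful person would: the job done as asked, in the order asked, and still so for the second after the job is handed in, while the arm keeps its last pose, push and grip.
It also fails if it takes over 40 s, if anything falls off the work surface, if the arm or the gripper's body presses on something with over 40 N, if the wrist force passes 120 N, or if a joint passes its speed limit or range.

## Working session

There is one attempt and no reset: what is moved stays moved. The work goes in short steps, Python scripts to look and compute and a tool call to move; the robot and the scene stay as the last step left them, time stands still between calls to the robot, and variables do not carry over. Pictures are saved under pics/ and viewed, at most 10 in all, crops included, and the job is handed in when it is done.

Besides the shell and the picture viewer there is one more tool, called after "Emit:" as name([rows], argument=value, ...), one row to a line, values as JSON. arm_command: Moves the arm, as the interface text tells. Its arguments: {"type":"object","properties":{"moves":{"type":"array"},"fingers":{"type":"number"},"grip_force":{"type":"number"}},"required":["moves"]}

```bash
mkdir -p pics; cat > h.py <<'E'
import numpy as np, cv2
from rig import monitor, cams, r
def pt(c,row,col,w=2):
    row=int(round(row));col=int(round(col))
    z=c["z_map"][row-w:row+w+1,col-w:col+w+1]; z=np.median(z[z>0])
    return (c["T"]@[(col-c["cx"])/c["fx"]*z,(row-c["cy"])/c["fy"]*z,z,1])[:3]
def cloud(c):
    z=c["z_map"];v,u=np.mgrid[:z.shape[0],:z.shape[1]]
    P=np.stack([(u-c["cx"])/c["fx"]*z,(v-c["cy"])/c["fy"]*z,z],-1)
    return P@c["T"][:3,:3].T+c["T"][:3,3]
E
python3 - <<'E'
from h import *
np.set_printoptions(precision=3,suppress=True)
ims=[]
for n in ["top","scene"]:
    c=cams.camera(n); ims.append(c["img"]); print(n,c["T"][:3,3])
    cv2.imwrite(f"pics/{n}.png",c["img"][...,::-1])
    for t in ["press_pad","prop_knob","saddle","lever_pin","lid_lip","bottle","tape","rack","dropper","timer","petri"]:
        for d in cams.recognise(n,t)[:1]:
            print(t,d["p"],d["location"],pt(c,*d["location"]))
s=monitor.state();print({k:s[k] for k in("t","tool_pos","ee_rot","ft_force","finger_gap")})
E
```

```text
top [ 0.161 -0.001  1.809]
prop_knob 0.58 [201.0, 248.4] [0.525 0.122 0.022]
saddle 0.8 [192.3, 279.7] [0.557 0.012 0.014]
lever_pin 0.6 [183.3, 264.7] [0.575 0.062 0.075]
lid_lip 0.91 [180.1, 321.9] [ 0.58  -0.127  0.086]
bottle 0.75 [215.4, 379.2] [ 0.46  -0.31   0.084]
tape 0.67 [242.0, 377.8] [ 0.381 -0.316  0.007]
rack 0.56 [181.1, 404.6] [ 0.584 -0.412  0.037]
dropper 0.68 [199.1, 247.3] [0.531 0.125 0.024]
timer 0.88 [193.1, 140.0] [0.559 0.494 0.014]
petri 0.93 [225.9, 432.2] [ 0.433 -0.501  0.008]
scene [-0.08  -1.192  0.812]
press_pad 0.69 [200.1, 293.6] [0.581 0.069 0.083]
prop_knob 0.52 [208.5, 289.3] [0.577 0.103 0.035]
saddle 0.43 [287.5, 379.3] [ 0.585 -0.436  0.033]
lever_pin 0.87 [198.0, 294.3] [0.584 0.076 0.088]
lid_lip 0.85 [224.0, 320.2] [ 0.571 -0.133  0.089]
bottle 0.82 [272.8, 321.4] [ 0.452 -0.339  0.067]
tape 0.52 [291.2, 286.5] [ 0.355 -0.31   0.018]
rack 0.59 [288.9, 379.9] [ 0.585 -0.44   0.032]
dropper 0.26 [228.4, 321.5] [ 0.563 -0.159  0.089]
petri 0.69 [330.8, 345.8] [ 0.425 -0.512  0.006]
{'t': 1.2, 'tool_pos': array([ 0.205, -0.483,  0.231]), 'ee_rot': array([-3.078, -0.627, -0.   ]), 'ft_force': array([0.562, 0.653, 0.374]), 'finger_gap': 0.08527695048841136}
```

```bash
python3 - <<'E'
import cv2
a=cv2.imread("pics/top.png")[130:260,200:360];b=cv2.imread("pics/scene.png")[150:300,220:400]
cv2.imwrite("pics/topc.png",cv2.resize(a,None,fx=4.5,fy=4.5,interpolation=2))
cv2.imwrite("pics/scenec.png",cv2.resize(b,None,fx=4,fy=4,interpolation=2))
E
```

```text
(no output)
```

View pics/topc.png

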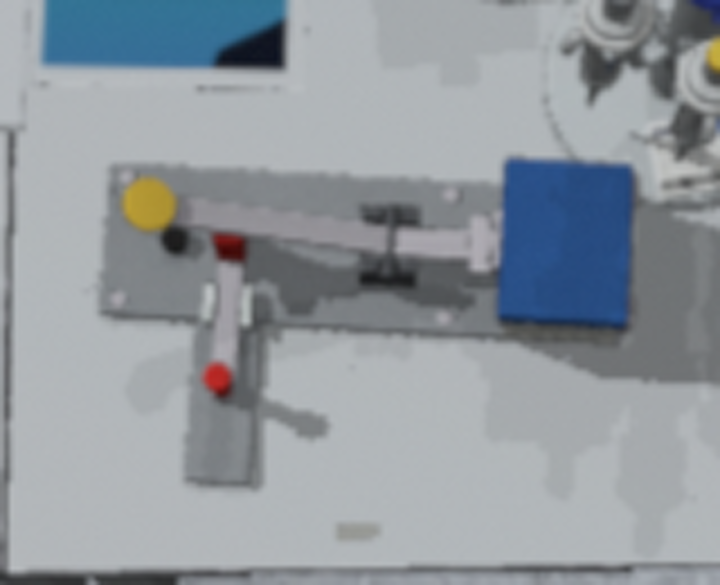

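View pics/scenec.png

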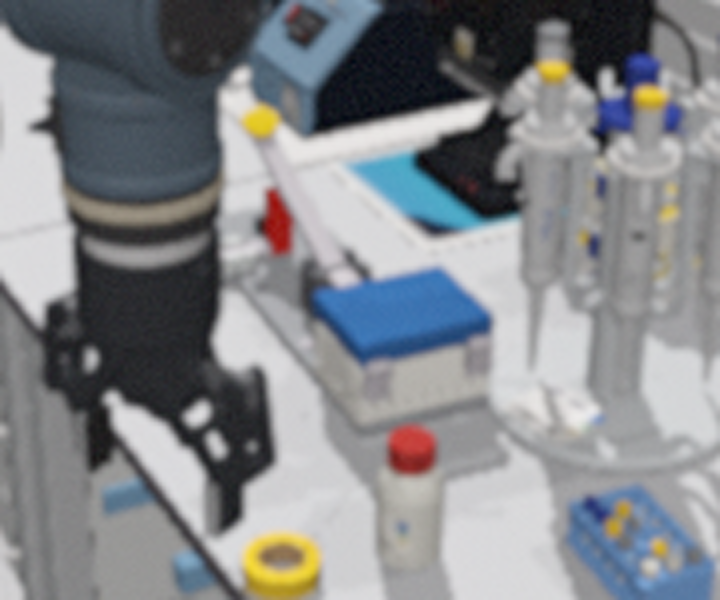

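The top crop shows the yellow pad at about row 175, col 233. The red knob is at row 214, col 248, the saddle pin near row 183, col 287, and the blue lid around col 326. Safe +x points along world -y, so the prop comes out towards the robot.

```bash
python3 - <<'E'
from h import *
np.set_printoptions(precision=4,suppress=True)
c=cams.camera("top");P=cloud(c);h=cv2.cvtColor(c["img"],cv2.COLOR_RGB2HSV).astype(int)
H,S,V=h[...,0],h[...,1],h[...,2]
v,u=np.mgrid[:420,:560]
def ray(row,col,z):
    d=c["T"][:3,:3]@[(col-c["cx"])/c["fx"],(row-c["cy"])/c["fy"],1];o=c["T"][:3,3]
    return o+d*(z-o[2])/d[2]
def box(a,b,e,f): return (v>=a)&(v<b)&(u>=e)&(u<f)
pad=(abs(H-25)<8)&(S>100)&box(165,190,222,245)
knob=((H<8)|(H>172))&(S>120)&box(206,224,240,258)
blk=((H<8)|(H>172))&(S>120)&box(178,192,244,260)
lid=(abs(H-110)<14)&(S>120)&box(160,208,305,345)
for n,m,z in(("pad",pad,.127),("knob",knob,.074),("blk",blk,.078),("lid",lid,.088)):
    print(n,m.sum(),v[m].mean(),u[m].mean(),np.median(P[m],0),ray(v[m].mean(),u[m].mean(),z),P[m][:,2].max())
pl=lid
rect=cv2.minAreaRect(np.float32([ray(a,b,.088)[:2] for a,b in zip(v[lid],u[lid])]));print(rect)
m=(S<60)&(V<175)&(V>95)&box(150,215,218,330)&(abs(P[...,2]-.010)<.006)
# base plate
print(m.sum(),cv2.minAreaRect(np.float32(P[m][:,:2])))
m=box(170,200,240,305)&(P[...,2]>.045)&(P[...,2]<.115)
# lever axis line
print(m.sum(),cv2.fitLine(np.float32(P[m][:,:2]),cv2.DIST_HUBER,0,.01,.01).ravel())
print("pin",ray(182.9,286.7,.055))
print(np.asarray(monitor.state()["ft_force"]))
E
```

```text
pad 110 175.15454545454546 232.76363636363635 [0.5914 0.1634 0.1263] [0.5896 0.164  0.127 ] 0.13734561805375467
knob 32 213.71875 247.84375 [0.4718 0.1181 0.0735] [0.4715 0.1186 0.074 ] 0.08422993157419612
blk 30 184.36666666666667 250.6 [0.5733 0.1107 0.0687] [0.5697 0.1093 0.078 ] 0.08479628607788525
lid 993 183.75528700906344 325.26686807653573 [ 0.5654 -0.1372  0.0879] [ 0.5662 -0.1377  0.088 ] 1.809035985172289
((0.5667417049407959, -0.13769851624965668), (0.092242531478405, 0.12057169526815414), 86.20316314697266)
1655 ((0.5949556231498718, 0.029757320880889893), (0.371680349111557, 0.22982841730117798), 89.28026580810547)
573 [0.0553 0.9985 0.5814 0.0336]
pin [ 0.5786 -0.0108  0.055 ]
[-0.5769  0.3673 -0.2608]
```

```bash
cat >> h.py <<'E'
from scipy.spatial.transform import Rotation as Ro
def togo(target):
    s=monitor.state();R=Ro.from_rotvec(s["ee_rot"]).as_matrix()
    psi=np.degrees(np.arctan2(R[1,0],R[0,0]))
    print("t",round(s["t"],2),"pos",np.round(s["tool_pos"],4),"shift mm",np.round(R.T@(np.array(target)-s["tool_pos"])*1000,1),"turn",round(psi+4.4,2),"f",np.round(s["ft_force"],1),"q",np.round(s["q"],2))
E
python3 -c "
from h import *
togo([.503,.116,.231])"
```

```text
t 1.25 pos [ 0.2053 -0.4831  0.2313] shift mm [ 5.083e+02 -4.350e+02  3.000e-01] turn 27.42 f [-0.6  0.4 -0.3] q [-1.17  0.24 -0.01  1.32  0.    1.57]
```

Emit:
arm_command([
  [[38, -32, 0], 0],
  [[76, -65, 0], 0],
  [[114, -97, 0], 0],
  [[152, -130, 0], 0],
  [[190, -162, 0], 0],
], fingers=0, grip_force=40)

```text
t: 1.75
tool_pos: [0.3172, -0.2581, 0.2315]
ee_rot: [3.078, 0.626, 0.001]
ft_force: [1.5, -0.2, -0.4]
finger_gap: 0.0121
grip_force: 0.0
```

Emit:
arm_command([
  [[38, -32, 0], 0],
  [[76, -65, 0], 0],
  [[114, -97, 0], 0],
  [[152, -130, 0], 0],
  [[190, -162, 0], 0],
])

```text
t: 2.25
tool_pos: [0.4288, -0.0343, 0.2317]
ee_rot: [3.078, 0.627, 0.001]
ft_force: [1.1, -0.4, 0.3]
finger_gap: -0.0001
grip_force: 0.0
```

Emit:
arm_command([
  [[38, -32, 0], 8],
  [[76, -65, 0], 16],
  [[114, -97, 0], 24],
  [[128, -111, 0], 27.4],
  [[128, -111, 0], 27.4],
])

```text
t: 2.75
tool_pos: [0.5028, 0.0162, 0.2309]
ee_rot: [-3.095, -0.007, 0.004]
ft_force: [0.1, -0.2, -0.1]
finger_gap: -0.0001
grip_force: 0.0
```

```bash
python3 -c "
from h import *
togo([.503,.116,.12])
c=cams.camera('wrist')
cv2.imwrite('pics/w1.png',c['img'][...,::-1])
for t in ['prop_knob','press_pad']:
  for d in cams.recognise('wrist',t)[:2]: print(t,d['p'],d['location'],pt(c,*d['location']))
"
```

```text
t 2.75 pos [0.5028 0.0162 0.2309] shift mm [  1.  -94.5 115.4] turn 4.67 f [ 0.1 -0.2 -0.1] q [ 0.    0.2  -0.06  1.31  0.05  3.14]
prop_knob 0.69 [167.6, 181.8] [0.51177194 0.12010051 0.02155762]
press_pad 0.63 [87.8, 188.3] [0.58366278 0.08988348 0.0906909 ]
```

View pics/w1.png

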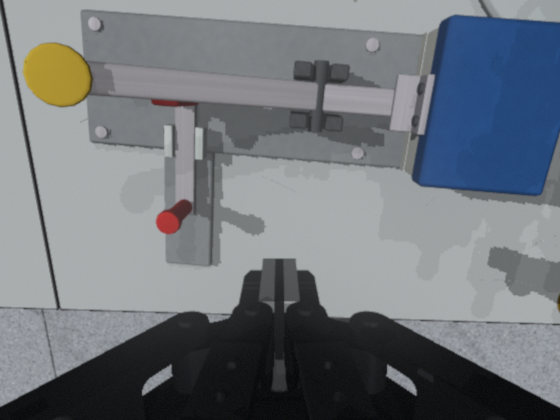

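The wrist picture shows the knob cap at row 222, col 168, and joint 6 is at its limit. I'll use the half-turned heading instead.

```bash
cat >> h.py <<'E'
def red(c,z,roi,lo=150):
    h=cv2.cvtColor(c["img"],cv2.COLOR_RGB2HSV).astype(int);P=cloud(c)
    m=((h[...,0]<8)|(h[...,0]>172))&(h[...,1]>lo);M=np.zeros_like(m);M[roi]=1
    m&=M&(abs(P[...,2]-z)<.006)
    return m.sum(),P[m].mean(0).round(4)
E
python3 -c "
from h import *
c=cams.camera('wrist')
print(red(c,.074,np.s_[190:245,140:200]))
h=cv2.cvtColor(c['img'],cv2.COLOR_RGB2HSV).astype(int);P=cloud(c)
m=(abs(h[...,0]-25)<8)&(h[...,1]>120)&(P[...,2]>.09);m[150:]=0
print(P[m].mean(0),P[m].min(0),P[m].max(0))
m=(abs(h[...,0]-110)<14)&(h[...,1]>120)&(abs(P[...,2]-.088)<.006);m[220:]=0
print(cv2.minAreaRect(np.float32(P[m][:,:2])))
"
```

```text
(np.int64(363), array([0.4739, 0.1201, 0.0735]))
[0.59068447 0.16393468 0.126715  ] [0.57118255 0.01038597 0.1148476 ] [0.60950966 0.18345082 0.37345308]
((0.5689346790313721, -0.13587723672389984), (0.09599249064922333, 0.12106265127658844), 86.07866668701172)
```

Emit:
arm_command([
  [[0, -5, 0], -8.5],
  [[0, -15, 0], -17],
  [[0, -25, 0], -25.5],
  [[0, -35, 0], -34],
  [[0, -45, 0], -42.5],
])

```text
t: 3.45
tool_pos: [0.5011, 0.0621, 0.2339]
ee_rot: [-2.88, -1.139, -0.024]
ft_force: [-0.4, 0.3, 0.9]
finger_gap: -0.0
grip_force: 0.0
```

Emit:
arm_command([
  [[0, 0, 0], -8.5],
  [[0, 0, 0], -17],
  [[0, 0, 0], -25.5],
  [[0, 0, 0], -34],
  [[0, 0, 0], -42.5],
])

```text
t: 3.95
tool_pos: [0.5011, 0.0617, 0.2338]
ee_rot: [-2.277, -2.112, -0.048]
ft_force: [0.1, -0.3, 0.6]
finger_gap: 0.0001
grip_force: 0.0
```

Emit:
arm_command([
  [[0, 0, 0], -8.5],
  [[0, 0, 0], -17],
  [[0, 0, 0], -25.5],
  [[0, 0, 0], -34],
  [[0, 0, 0], -42.5],
])

```text
t: 4.45
tool_pos: [0.5011, 0.0616, 0.2338]
ee_rot: [-1.363, -2.805, -0.065]
ft_force: [0.5, 0.2, -1.3]
finger_gap: 0.0005
grip_force: 0.0
```

```bash
python3 -c "
from h import *
togo([.503,.116,.12])"
```

```text
t 4.45 pos [0.5011 0.0616 0.2338] shift mm [ 37.2  31.9 116.3] turn 132.6 f [ 0.5  0.2 -1.3] q [ 0.09  0.2  -0.06  1.31  0.05  1.  ]
```

Emit:
arm_command([
  [[8, 7, 0], -8.5],
  [[16, 14, 0], -17],
  [[24, 21, 0], -25.5],
  [[32, 28, 0], -34],
  [[38, 31, 0], -42.5],
])

```text
t: 4.95
tool_pos: [0.5025, 0.1112, 0.2361]
ee_rot: [-0.254, -3.125, -0.074]
ft_force: [0.5, 0.2, -0.0]
finger_gap: -0.0001
grip_force: 0.0
```

```bash
python3 -c "
from h import *
togo([.505,.1175,.12])"
```

```text
t 4.95 pos [0.5025 0.1112 0.2361] shift mm [ -2.6   1.2 116.3] turn 175.1 f [ 0.5  0.2 -0. ] q [ 0.19  0.21 -0.04  1.32  0.05  0.35]
```

Emit:
arm_command([
  [[-1, 0, 25], -4.9],
  [[-2, 1, 60], -4.9],
  [[-3, 1, 95], -4.9],
  [[-3, 1, 116], -4.9],
  [[-3, 1, 116], -4.9],
])

```text
t: 5.45
tool_pos: [0.5034, 0.1162, 0.1177]
ee_rot: [-0.131, -3.129, -0.072]
ft_force: [0.8, 0.9, -0.7]
finger_gap: -0.0001
grip_force: 0.0
```

```bash
python3 -c "
from h import *
togo([.505,.1175,.04])
c=cams.camera('wrist')
cv2.imwrite('pics/w2.png',c['img'][...,::-1])
"
```

```text
t 5.45 pos [0.5034 0.1162 0.1177] shift mm [-2.4 -2.1 77.6] turn 179.64 f [ 0.8  0.9 -0.7] q [ 0.2   0.29 -0.25  1.03  0.05  0.28]
```

View pics/w2.png

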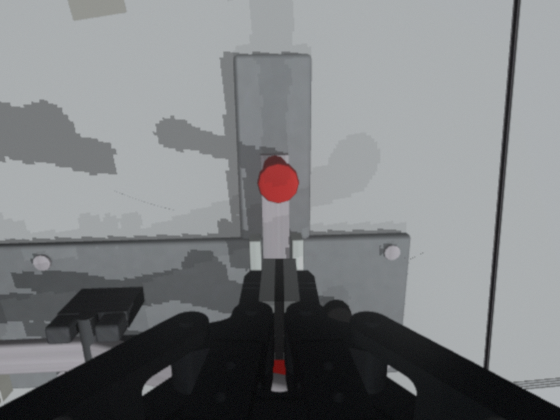

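The knob cap is at row 183, col 278, in line with the closed fingers at col 279. Next I descend between the knob and the lever.

Emit:
arm_command([
  [[-2, 0, 20], 0],
  [[-2, -1, 40], 0],
  [[-2, -2, 60], 0],
  [[-2, -2, 78], 0],
  [[-2, -2, 78], 0],
])

```text
t: 6.0
tool_pos: [0.507, 0.1179, 0.0418]
ee_rot: [-0.131, -3.133, -0.073]
ft_force: [-0.3, -1.0, -0.2]
finger_gap: 0.0001
grip_force: 0.0
```

```bash
python3 -c "
from h import *
togo([.433,.122,.04])"
```

```text
t 6.0 pos [0.507  0.1179 0.0418] shift mm [74.  -2.2  2.2] turn 179.61 f [-0.3 -1.  -0.2] q [ 0.2   0.36 -0.36  0.84  0.05  0.28]
```

Emit:
arm_command([
  [[8, 0, 0], 0],
  [[15, 0, 0], 0],
  [[22, 0, 0], 0],
  [[30, -1, 0], 0],
  [[38, -1, 0], 0],
])

```text
t: 6.5
tool_pos: [0.4696, 0.1203, 0.0429]
ee_rot: [-0.131, -3.136, -0.075]
ft_force: [2.9, 0.5, 1.7]
finger_gap: -0.0004
grip_force: 1.3
```

Emit:
arm_command([
  [[6, 0, 0], 0],
  [[12, 0, 0], 0],
  [[18, 0, 0], 0],
  [[23, -1, 0], 0],
  [[28, -1, 0], 0],
])

```text
t: 7.0
tool_pos: [0.4411, 0.1215, 0.0421]
ee_rot: [-0.131, -3.134, -0.074]
ft_force: [2.6, 1.2, 0.4]
finger_gap: 0.0
grip_force: 1.2
```

```bash
python3 -c "
from h import *
togo([.433,.122,.04])
c=cams.camera('wrist')
cv2.imwrite('pics/w3.png',c['img'][...,::-1])
c=cams.camera('top')
print(red(c,.074,np.s_[200:250,235:260]))"
```

```text
t 7.0 pos [0.4411 0.1215 0.0421] shift mm [ 8.1 -0.3  2.2] turn 179.61 f [2.6 1.2 0.4] q [ 0.24  0.27 -0.5   0.79  0.05  0.32]
(np.int64(0), array([nan, nan, nan]))h.py:20: RuntimeWarning: Mean of empty slice.
  return m.sum(),P[m].mean(0).round(4)
  ret = um.true_divide(
```

View pics/w3.png

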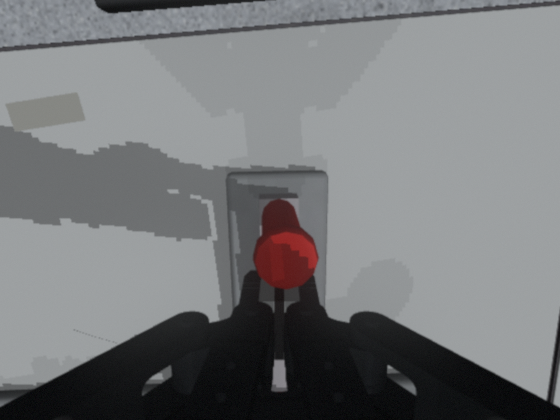

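The knob, at row 258, col 286, sits against the fingers and has slid outwards. The force is still 2.6 N, so it hasn't reached the stop. I'll push on gently until the force jumps.

Emit:
arm_command([
  [[2, 0, 0], 0],
  [[4, 0, 0], 0],
  [[6, 0, 0], 0],
])

```text
t: 7.4
tool_pos: [0.4375, 0.1216, 0.0423]
ee_rot: [-0.132, -3.137, -0.072]
ft_force: [13.6, -3.9, -10.3]
finger_gap: -0.0001
grip_force: 7.4
```

Emit:
arm_command([
  [[1, 0, 0], 0],
  [[2, 0, 0], 0],
])

```text
t: 7.6
tool_pos: [0.4375, 0.1216, 0.0426]
ee_rot: [0.133, 3.135, 0.071]
ft_force: [18.5, -5.4, -14.3]
finger_gap: -0.0003
grip_force: 9.5
```

The stop is reached: force has jumped to 18 N and the travel matches the prediction. Back off and rise.

Emit:
arm_command([
  [[-10, 0, 0], 0],
  [[-22, 0, 0], 0],
  [[-24, 0, -30], 0],
  [[-24, 0, -75], 0],
  [[-24, 0, -110], 0],
])

```text
t: 8.1
tool_pos: [0.4579, 0.1148, 0.1536]
ee_rot: [-0.131, -3.133, -0.074]
ft_force: [1.5, 0.3, 0.0]
finger_gap: 0.0002
grip_force: 0.0
```

```bash
python3 -c "
from h import *
togo([.5907,.164,.16])
c=cams.camera('wrist')
print(red(c,.074,np.s_[:,:]))
c=cams.camera('top'); print(red(c,.078,np.s_[175:215,235:260],110))
cv2.imwrite('pics/t2.png',cv2.resize(c['img'][130:260,200:360,::-1],None,fx=4.5,fy=4.5,interpolation=2))"
```

```text
t 8.1 pos [0.4579 0.1148 0.1536] shift mm [-128.2   60.4   -4.5] turn 179.61 f [1.5 0.3 0. ] q [ 0.22  0.18 -0.29  1.09  0.05  0.3 ]
(np.int64(844), array([0.4167, 0.1248, 0.0736]))
(np.int64(0), array([nan, nan, nan]))h.py:20: RuntimeWarning: Mean of empty slice.
  return m.sum(),P[m].mean(0).round(4)
  ret = um.true_divide(
```

View pics/t2.png

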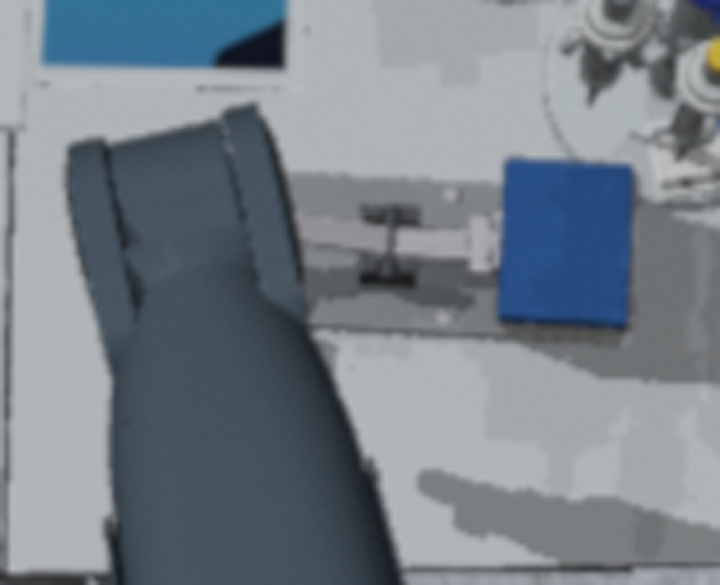

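Knob travel is 57.5 mm, so the prop is fully out. In the picture the lid is shut and the lever seated, with the arm hiding the pad. Next I go above the pad.

Emit:
arm_command([
  [[-30, 15, -5], 0],
  [[-65, 30, -5], 0],
  [[-100, 45, -5], 0],
  [[-128, 60, -5], 0],
  [[-128, 60, -5], 0],
])

```text
t: 8.7
tool_pos: [0.5932, 0.1649, 0.1571]
ee_rot: [-0.131, -3.133, -0.074]
ft_force: [0.9, -0.7, 0.3]
finger_gap: -0.0003
grip_force: 0.0
```

```bash
python3 -c "
from h import *
togo([.5907,.164,.140])
c=cams.camera('wrist')
cv2.imwrite('pics/w4.png',c['img'][...,::-1])"
```

```text
t 8.7 pos [0.5932 0.1649 0.1571] shift mm [ 2.3 -1.9 17.1] turn 179.63 f [ 0.9 -0.7  0.3] q [0.25 0.42 0.06 1.2  0.05 0.33]
```

View pics/w4.png

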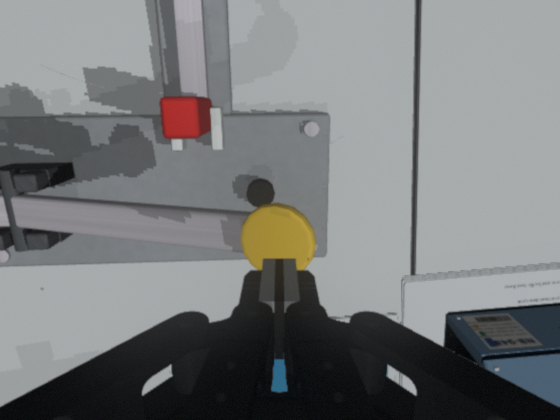

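Prop block at row 117, col 187 is clear of the lever, and the pad at row 240, col 278 is in line with the fingers. I'll check clearance to the blue device at lower right and work out the arc.

```bash
python3 -c "
from h import *
c=cams.camera('wrist');P=cloud(c)
roi=P[300:420,390:560].reshape(-1,3);roi=roi[roi[:,2]>.05]
print('device min',roi.min(0),'n',len(roi))
s=monitor.state();R=Ro.from_rotvec(s['ee_rot']).as_matrix()
for f,dz in((.42,.008),(.38,.005),(.3,.004),(.2,.003),(.1,.002),(0,.001),(-.069,0),(-.1,0)):
    h=.1884*np.cos(f);t=np.array([.5781+.0735*h,-.0075+.9973*h,.05+.1884*np.sin(f)+dz])
    print(f,t.round(4),np.round(R.T@(t-s['tool_pos'])*1000,1))"
```

```text
device min [0.52031688 0.16410003 0.05000141] n 14157
0.42 [0.5907 0.1641 0.1348] [-1.  -0.6 22.6]
0.38 [0.591  0.167  0.1249] [-1.1  1.9 32.7]
0.3 [0.5913 0.172  0.1097] [-1.2  6.2 48.1]
0.2 [0.5917 0.1766 0.0904] [-1.3 10.  67.5]
0.1 [0.5919 0.1795 0.0708] [-1.4 11.9 87.2]
0 [0.5919 0.1804 0.051 ] [ -1.6  12.  107.1]
-0.069 [0.5919 0.1799 0.037 ] [ -1.7  10.9 121. ]
-0.1 [0.5919 0.1795 0.0312] [ -1.8  10.1 126.8]
```

```bash
python3 -c "
from h import *
c=cams.camera('wrist');P=cloud(c)
for r_,q in((285,430),(320,460),(315,500),(330,500),(320,550),(350,520)): print(r_,q,P[r_,q].round(3))"
```

```text
285 430 [0.687 0.298 0.007]
320 460 [0.712 0.317 0.027]
315 500 [0.714 0.354 0.023]
330 500 [0.713 0.34  0.044]
320 550 [0.715 0.389 0.035]
350 520 [0.713 0.34  0.07 ]
```

Emit:
arm_command([
  [[-1, -1, 10], 0],
  [[-1, -1, 18], 0],
  [[-1, -1, 24], 0],
])

```text
t: 9.15
tool_pos: [0.5902, 0.1634, 0.134]
ee_rot: [-0.132, -3.133, -0.073]
ft_force: [0.2, -1.1, 0.3]
finger_gap: 0.0
grip_force: 0.0
```

Emit:
arm_command([
  [[0, 1, 4], 0],
  [[0, 3, 9], 0],
  [[0, 4, 14], 0],
  [[0, 6, 19], 0],
  [[0, 7, 24], 0],
])

```text
t: 9.65
tool_pos: [0.5922, 0.1723, 0.112]
ee_rot: [-0.131, -3.135, -0.075]
ft_force: [-0.7, 0.7, 8.2]
finger_gap: -0.0001
grip_force: 3.7
```

Pressing with 8 N, as expected. Continue along the arc.

Emit:
arm_command([
  [[0, 1, 5], 0],
  [[0, 2, 10], 0],
  [[0, 3, 15], 0],
  [[0, 4, 20], 0],
  [[0, 5, 25], 0],
])

```text
t: 10.15
tool_pos: [0.593, 0.1793, 0.0877]
ee_rot: [-0.13, -3.136, -0.077]
ft_force: [-0.9, 2.4, 7.2]
finger_gap: 0.0001
grip_force: 3.8
```

Emit:
arm_command([
  [[0, 0, 5], 0],
  [[0, 1, 10], 0],
  [[0, 1, 15], 0],
  [[0, 1, 20], 0],
  [[0, 1, 25], 0],
])

```text
t: 10.65
tool_pos: [0.5933, 0.182, 0.0629]
ee_rot: [-0.13, -3.137, -0.079]
ft_force: [0.1, 5.6, 7.8]
finger_gap: -0.0003
grip_force: 3.9
```

Emit:
arm_command([
  [[0, 1, 5], 0],
  [[0, 1, 10], 0],
  [[0, 1, 15], 0],
  [[0, 1, 19], 0],
  [[0, 1, 22], 0],
])

```text
t: 11.15
tool_pos: [0.5927, 0.1827, 0.0403]
ee_rot: [-0.131, -3.135, -0.075]
ft_force: [-1.5, -0.2, 6.8]
finger_gap: -0.0002
grip_force: 3.2
```

```bash
python3 -c "
from h import *
togo([.5918,.18,.037])"
```

```text
t 11.15 pos [0.5927 0.1827 0.0403] shift mm [ 0.7 -2.9  3.2] turn 179.62 f [-1.5 -0.2  6.8] q [ 0.28  0.51 -0.11  0.94  0.05  0.36]
```

Emit:
arm_command([
  [[0, 0, 2], 0],
  [[0, 0, 4], 0],
  [[0, 0, 5], 0],
  [[0, 0, 6], 0],
  [[0, 0, 6], 0],
])

```text
t: 11.65
tool_pos: [0.593, 0.1826, 0.0379]
ee_rot: [0.132, 3.138, 0.075]
ft_force: [-10.9, -4.9, 37.1]
finger_gap: -0.0
grip_force: 18.3
```

The lever is on its stop. I'll ease the force off a little and check.

Emit:
arm_command([
  [[0, 0, -1], 0],
  [[0, 0, -2], 0],
  [[0, 0, -2], 0],
  [[0, 0, -2], 0],
])

```text
t: 12.05
tool_pos: [0.5929, 0.1826, 0.0383]
ee_rot: [-0.131, -3.137, -0.075]
ft_force: [-5.6, -3.4, 23.1]
finger_gap: 0.0003
grip_force: 11.1
```

```bash
python3 -c "
from h import *
togo([.5918,.18,.037])
c=cams.camera('scene')
cv2.imwrite('pics/s2.png',cv2.resize(c['img'][150:300,220:400,::-1],None,fx=4,fy=4,interpolation=2))"
```

```text
t 12.05 pos [0.5929 0.1826 0.0383] shift mm [ 0.9 -2.8  1.2] turn 179.6 f [-5.6 -3.4 23.1] q [ 0.28  0.51 -0.12  0.93  0.05  0.36]
```

View pics/s2.png

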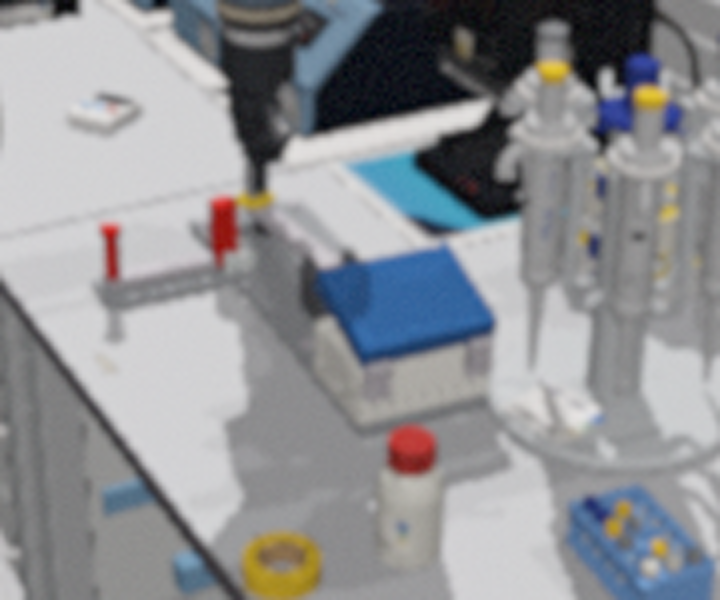

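The blue lid is tilted up, with its front edge near (335,270). The pad is held down at (255,200), the prop is fully out and the bystanders are undisturbed. Hand in.

```bash
python3 -c "
from h import *
print(r.sign_off())"
```

```text
the job is handed in; nothing more can be done
None
```

The job is handed in: I pushed the prop out to its stop, then pressed the lever down to its stop. The lid is up, the arm is holding the pad down at about 23 N, and the bystanders in view look undisturbed; the sign-off gave no verdict.

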